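Loosen the binding clamp's knurled collar by counted turns

ROBOT

A 6-joint arm with a two-finger parallel gripper is mounted at the origin on a cart in front of the work surface, level with it; the furniture and walls round the work are solid. World frame = base frame: x ahead of the robot, y to its left, z up, the work surface at z = 0. Lengths are in m, angles in rad, forces in N, time in s.
With the tool pointing down it reaches from about 0.275 to 0.775 m from the base axis. Payload 14.6 kg.
Tool frame: the origin (TCP) lies midway between the tips of the shut fingers; the grasp point (between the pads) lies 19 mm behind it; z points along the fingers, y is the direction in which the jaws open and shut (so a half turn about z gives the same grasp; the last joint's range is limited). The gripper opens to 85 mm and grips with 20 to 120 N. Pads are 22 mm wide; open, the fingers measure 114 mm over their backs; the gripper's body (76 mm by 85 mm) begins 54 mm behind the grasp point. The pads swing forward as they close: fully open they stand 13 mm farther back than shut.
Start: joints at [-1.361, 0.263, -0.048, 1.259, 0, 1.415], TCP at [0.187, -0.49, 0.231] pointing down, gripper open.
Joint ranges: [-2.65, 2.65], [-0.89, 1.7], [-1.18, 1.37], [-2.13, 2.11], [-1.35, 1.29], [-3.14, 3.14]. Speed limits (rad/s): [1.89, 1.89, 2.57, 2.79, 3.14, 3.14].

INTERFACE

Orientations are given as a rotation vector (axis times angle).
In Python, from station import sense, read_camera, camera_params, finish_job gives the robot as it stands.
- The arm moves only by the tool step_arm, never from a script. Its argument "deltas" is text: rows parted by semicolons, each of 4 numbers parted by spaces: the shift along the tool's x, y, z in m, then the turn about the tool's z in rad. In form: tx ty tz roll; .... A call has 1 to 10 rows; each row shifts and turns the pose as measured when the row begins, along the tool's axes as they then stand; what a row does not reach is not made up. A row lasts 1/8 s, in which the tool goes at most 62.5 mm and 10.7 degrees, less where a joint would pass 70% of its speed; a pose out of reach is approached as far as the arm can. A call is refused whole if a number of a shift passes 0.0625 or a number of a turn 0.188, either way. A call with a gripper value outside its range is refused whole. "claw" is the finger opening in m, from 0 to 0.0854, set as the call begins (left out, the last holds). The fingers move at their own pace and stop on an object; "newtons" is the grip in N (left out, the last holds). Time passes only in rows, so rows that do not move let the fingers close. It gives the time, the measured TCP pose, the force and the opening at its end, in the units of the state.
- sense(): the state, without advancing time (a new reading comes with each control period).
- read_camera(name): name is "scene" or "side" or "wrist"; returns the picture (384x512x3 uint8, red, green, blue); there is no depth.
- camera_params(name): a dict with "mtx" (3x3 intrinsics, pixels), "k1" (the pictures are not rectified: a ray, as slopes to the right and down, at radius r is drawn at 1 + k1 r^2 times it, then the intrinsics apply), "R" (3x3) and "t" (3): a world point X has camera coordinates R X + t. Camera axes: x right, y down, z forward; pixel columns grow to the right and rows downward; lengths in m; the calibration is good to about 2 mm. A picture is of the moment at which its call begins: read the wrist's pose just before it. camera_params takes no time and is no camera call; for the wrist camera it gives the pose at the moment of the call.
- finish_job(): hands the job in, once; it reports no verdict.
The state is a dict: "time": time; "joint_positions": joint angles; "qd": joint speeds; "joint_torque": joint torques, N m; "tcp_pos": TCP position; "orientation": TCP orientation; "ft_force": force on the tool from outside, world axes, zero at the start; "ft_torque": the same for the moment, N m; "finger_gap": finger opening in m.
Only numpy, scipy, OpenCV 4.12 (cv2) and the standard library are available. Lean on these libraries where they do the work, as an engineer would, in place of code of your own. Each camera call takes 0.05 s, during which the arm holds its last target.

TASK

Loosen the small binding clamp on the desk pad by rolling its dark knurled collar with a fingertip: press lightly on top of the rim, stroke it so that the collar turns anticlockwise as seen when facing its brass-capped outer end, lift off, and repeat. The collar's white stripe starts less than a quarter turn past the index line at the top; stop when the stripe has come round to the index line for the second time. Nothing is to be gripped or lifted: leave the book standing in the jaws and the other things on the desk where they are, and never press hard.

Things in the scene. Friction and masses are not known exactly. Their poses are not given: they have to be found in the camera images.
- clamp: Binding clamp fixed on the leather desk pad (pad top at 4 mm): steel base 90 (x) x 180 (y) x 10 mm, origin at the centre of its underside, z up. Along its y axis: fixed wooden jaw (y +56 to +72 mm, top z 60), the book, sliding wooden jaw (y +16 to +31 when tight, top 59.5), dark bracket (y -44 to -56, 46 wide, top 60), knurled collar (y -65 to -95) with its brass-capped outer end facing -y.
- collar_centre (a point): Centre of the knurled collar, on its level axis (the clamp's y axis), at (0, -80, 45) mm in the clamp's frame. Dark cylinder, radius 28 mm, 30 mm long; its top is 28 mm above this point. The bearing is sprung: pressed from above, collar and this point sink up to 6 mm, starting at about 2 N and 1 N more per mm, then a hard stop.
- collar (a joint): Turn of the collar in rad from tight: 0 = tight, white stripe on top at the index line; grows as it is loosened, the top of the rim moving towards the clamp's -x; stripe at the line again at 6.28 and at 12.57. Starts between 0.3 and 1.5. Stays where it is left (friction 0.02 N m); each turn draws the sliding jaw back 4 mm; stop at 18.85.
- index_line (a point): Middle of the white index line (3 x 11 mm) on top of the dark bracket, at (0, -50, 60) mm in the clamp's frame, straight above the collar's axis; the collar's white stripe, 6 mm wide, runs along its rim and meets this line when it is on top.
- jaw_face (a point): Centre of the sliding jaw's face (80 x 42 mm) towards the book; it moves towards the clamp's -y as the collar is loosened. The jaw hangs on the spindle 7 mm clear of the base and sinks with the sprung collar.
- pocket_book: Loose blue pocket book, 76 x 24 x 54 mm, standing between the jaws on the clamp's base with its page edges up; origin at the centre of its underside.
- eraser: Loose blue and white eraser, 21 x 52 x 12 mm, lying on the desk pad; bystander. Origin at the centre of its underside.
- binder_clip: Loose black binder clip with wire handles, 32 x 31 x 43 mm, standing on the desk pad; bystander. Origin at the centre of its underside.
- tumbler: Loose clear glass tumbler, 81 mm wide, 93 mm high, standing empty on the bare desk to the right of the pad; bystander. Origin at the centre of its underside.
There are look-alikes about, which are no part of the job. What is shaped like the clamp but blue or orange is not meant.

How it is judged:
On the way:
1. the stripe has come round to the index line once (value of joint collar between 6 and 8.5 rad).
At the end, for the whole second after the job is handed in: the collar rests two full turns from tight, its stripe within 0.4 rad (23 degrees) of the index line for the second time; the book still stands upright between the jaws, within 12 mm of its start, and eraser, binder clip and tumbler lie within 20 mm of where they were (value of joint collar between 12.17 and 12.97 rad and velocity of joint collar between -0.1 and 0.1 rad/s and angle between pocket_book's own z axis and vertical below 0.15 rad and distance of pocket_book from where it was at the start of the episode below 0.012 m and linear speed of pocket_book below 0.02 m/s and distance of each of eraser, binder_clip, tumbler from where it was at the start of the episode below 0.02 m); the robot touches nothing.
It fails at once if the clamp or its collar is pressed harder than 40 N (contact force between any of the arm, the fingers and clamp above 40 N).
It fails at once if the book is lifted or tipped over (height (world z) of pocket_book above 0.025 m or angle between pocket_book's own z axis and vertical above 0.4 rad).
It fails at once if a bystander is pushed away or lifted (distance of any of eraser, binder_clip, tumbler from where it was at the start of the episode above 0.03 m).
It also fails if it takes over 51 s, if anything falls off the work surface, if the arm or the gripper's body presses on something with over 40 N, if the wrist force passes 120 N, or if a joint passes its speed limit or range.

## Working session

There is one attempt and no reset: what is moved stays moved. The work goes in short steps, Python scripts to look and compute and a tool call to move; the robot and the scene stay as the last step left them, time stands still between calls to the robot, and variables do not carry over. Pictures are saved under pics/ and viewed, and the job is handed in when it is done.

Besides the shell and the picture viewer there is one more tool, called after ">>>" in YAML: its name, and indented under it one key for each argument. step_arm: Moves the arm, as the interface text tells. Its arguments: {"type":"object","properties":{"deltas":{"type":"string"},"claw":{"type":"number"},"newtons":{"type":"number"}},"required":["deltas"]}

```bash
mkdir -p pics; python3 - <<'E'
from station import *
import cv2
print(sense())
for n in ("scene","side","wrist"):
    im=read_camera(n); cv2.imwrite(f"pics/{n}0.png",im[:,:,::-1]); p=camera_params(n); print(n,p)
E
```

```text
{'time': 0.0, 'joint_positions': array([-1.36134566e+00,  2.63508149e-01, -4.89661942e-02,  1.25939475e+00,
        2.97823936e-06,  1.41551700e+00]), 'qd': array([-0.00152625, -0.00012175,  0.00106781,  0.00012236,  0.00157537,
        0.00130506]), 'joint_torque': array([-2.07789388e-03, -6.37621093e+01,  3.84573197e+01,  1.34826178e-02,
       -2.71500403e-04,  5.82288607e-06]), 'tcp_pos': array([ 0.18721142, -0.49017815,  0.23082202]), 'orientation': array([-3.08844264e+00, -5.69551737e-01,  4.09458030e-05]), 'ft_force': array([-0.39201558, -0.76310749,  0.30161173]), 'ft_torque': array([0.03605026, 0.01877219, 0.04172083]), 'finger_gap': 0.08521479977900177}
scene {'mtx': array([[473.85945105,   0.        , 252.7354086 ],
       [  0.        , 473.85945105, 196.14849126],
       [  0.        ,   0.        ,   1.        ]]), 'k1': -0.1510147563648375, 'R': array([[-0.72807514, -0.68538883,  0.01219604],
       [-0.52687657,  0.54813184, -0.64957876],
       [ 0.43852899, -0.47936796, -0.76019648]]), 't': array([0.49728811, 0.23156719, 1.20274796])}
side {'mtx': array([[368.44915046,   0.        , 253.54644988],
       [  0.        , 368.44915046, 196.85033112],
       [  0.        ,   0.        ,   1.        ]]), 'k1': -0.0923993100925734, 'R': array([[-0.99942048,  0.02780691, -0.01963358],
       [ 0.03302573,  0.65237212, -0.75717892],
       [-0.0082464 , -0.75738853, -0.65291241]]), 't': array([ 0.52903787, -0.0788245 ,  1.39282303])}
wrist {'mtx': array([[283.1925152 ,   0.        , 263.38874268],
       [  0.        , 283.1925152 , 190.89928631],
       [  0.        ,   0.        ,   1.        ]]), 'k1': -0.06047277518417508, 'R': array([[ 0.35642963, -0.93432135, -0.00123606],
       [-0.89751254, -0.3427547 ,  0.27747154],
       [-0.25967125, -0.0977897 , -0.96073306]]), 't': array([-0.52392989, -0.03633603,  0.37983437])}
```

View pics/scene0.png

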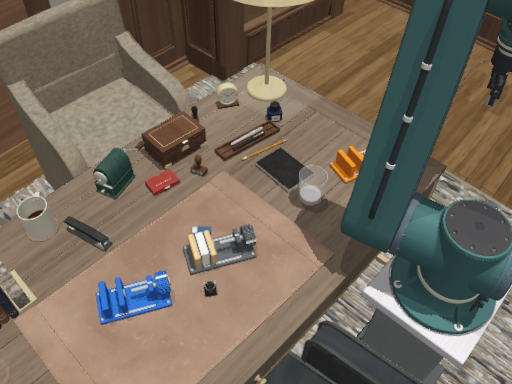

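View pics/side0.png

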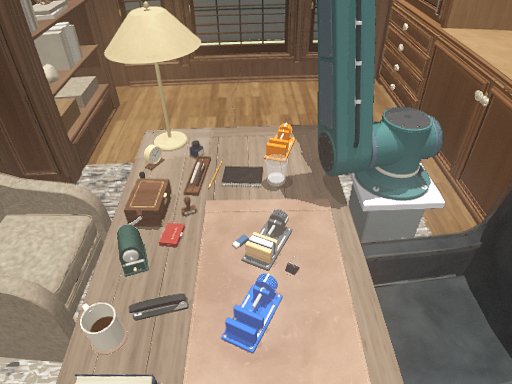

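View pics/wrist0.png

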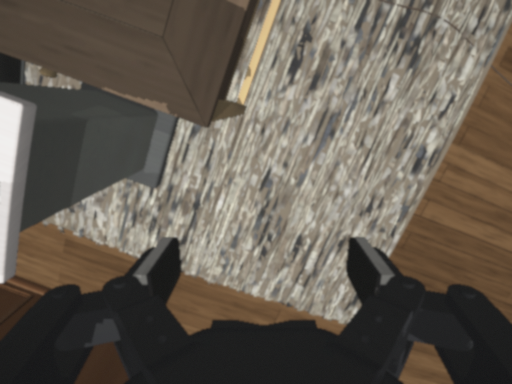

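Candidates: blue clamp shape (scene 135,297 / side 255,312), orange (scene 347,163 / side 280,140), and grey-steel with wooden jaws and dark collar (scene 220,248 / side 268,238). The grey and wood one fits the description, so I'll enlarge it to confirm.

```bash
cat > h.py <<'E'
import numpy as np, cv2
from station import *
def ray(n,uv,p=None):
    p=p or camera_params(n); m=p["mtx"]
    d=np.array([(uv[0]-m[0,2])/m[0,0],(uv[1]-m[1,2])/m[1,1]])
    D=np.array([p["k1"],0,0,0],float)
    s=cv2.undistortPoints(np.array([[uv]],float),m,D)[0,0]
    R=p["R"]; o=-R.T@p["t"]; v=R.T@np.array([s[0],s[1],1]); return o,v/np.linalg.norm(v)
def plane(n,uv,z,p=None):
    o,v=ray(n,uv,p); return o+v*(z-o[2])/v[2]
def two(rs):
    A=0;b=0
    for o,v in rs:
        P=np.eye(3)-np.outer(v,v); A=A+P; b=b+P@o
    x=np.linalg.solve(A,b); return x,[np.linalg.norm((np.eye(3)-np.outer(v,v))@(x-o)) for o,v in rs]
def proj(X,p):
    x=p["R"]@np.asarray(X,float)+p["t"]
    return cv2.projectPoints(np.array([X],float),cv2.Rodrigues(p["R"])[0],p["t"],p["mtx"],np.array([p["k1"],0,0,0],float))[0][0,0]
def crop(im,x0,y0,x1,y1,k,f):
    cv2.imwrite(f,cv2.resize(im[y0:y1,x0:x1,::-1],None,fx=k,fy=k,interpolation=cv2.INTER_CUBIC))
E
python3 - <<'E'
from h import *
a=cv2.imread("pics/scene0.png")[:,:,::-1]; b=cv2.imread("pics/side0.png")[:,:,::-1]
crop(a,175,215,275,285,8,"pics/c1.png"); crop(b,225,200,305,275,8,"pics/c2.png")
E
```

```text
(no output)
```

View pics/c1.png

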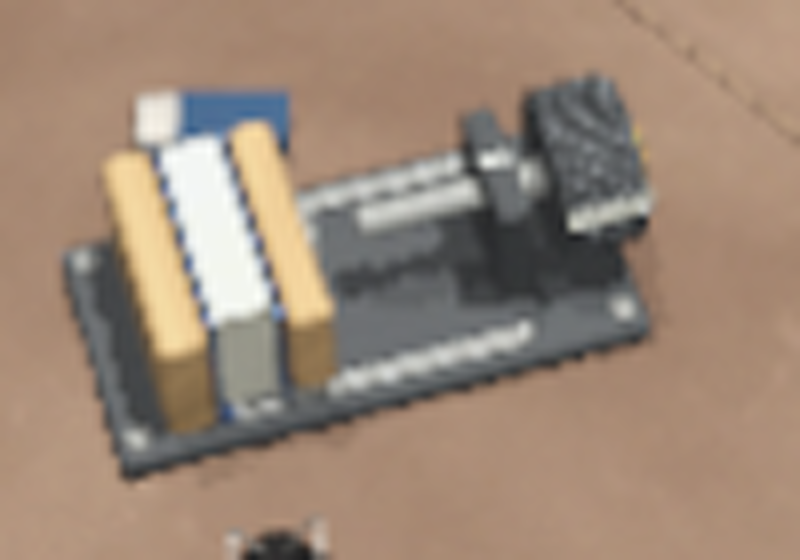

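View pics/c2.png

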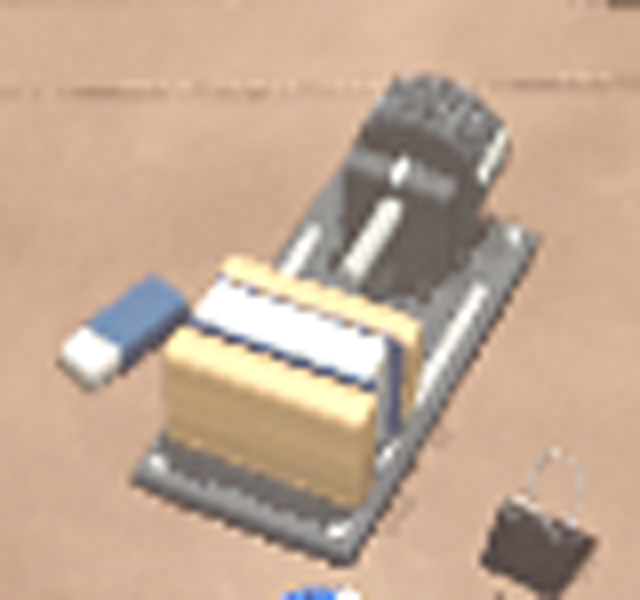

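```bash
python3 - <<'E'
from h import *
S=lambda x,y:(175+(x+.5)/8-.5,215+(y+.5)/8-.5)
D=lambda x,y:(225+(x+.5)/8-.5,200+(y+.5)/8-.5)
# clamp corners: A(-x,+y) near... by image ; index line
pts={'A far left scene/ left side':(S(68,255),D(137,475)),'B':(S(125,465),D(345,552)),'C':(S(648,328),D(538,240)),'index':(S(495,158),D(401,170)),
'fixjaw top corner +x?':(S(125,158),D(170,340)),}
for k,(a,b) in pts.items():
    ra,rb=ray('scene',a),ray('side',b)
    print(k,two([ra,rb]),plane('scene',a,.014),plane('side',b,.014))
A,B,C=[(plane('scene',pts[k][0],.014)+plane('side',pts[k][1],.014))/2 for k in list(pts)[:3]]
print(np.linalg.norm(A-B),np.linalg.norm(B-C))
c=(A+C)/2; ang1=np.arctan2(*(B-C)[[1,0]]); ang2=np.arctan2(*(A-B)[[1,0]])
print(c,np.degrees([ang1,ang2]))
i=two([ray('scene',pts['index'][0]),ray('side',pts['index'][1])])[0]
y=(i-c)[:2]; print(np.linalg.norm(y),np.degrees(np.arctan2(*(-y)[::-1])))
E
```

```text
A far left scene/ left side (array([0.57466526, 0.38706428, 0.01097009]), [np.float64(0.0006581743951658158), np.float64(0.000658174395165525)]) [0.57231978 0.38879523 0.014     ] [0.57490822 0.38885159 0.014     ]
B (array([0.49956153, 0.42874664, 0.01328133]), [np.float64(0.0013793697419120894), np.float64(0.0013793697419120345)]) [0.49809903 0.43017604 0.014     ] [0.50028919 0.42782079 0.014     ]
C (array([0.41435351, 0.27471923, 0.01234953]), [np.float64(0.00045510521499281785), np.float64(0.0004551052149927945)]) [0.41328489 0.27595193 0.014     ] [0.41480323 0.27577289 0.014     ]
index (array([0.47092616, 0.28775722, 0.0667799 ]), [np.float64(0.0006177664974009343), np.float64(0.000617766497401024)]) [0.49775686 0.26160541 0.014     ] [0.46645087 0.23347455 0.014     ]
fixjaw top corner +x? (array([0.56008411, 0.36820254, 0.06265483]), [np.float64(0.0013588920277703982), np.float64(0.0013588920277704379)]) [0.58831785 0.34881589 0.014     ] [0.56190934 0.32240244 0.014     ]
0.08457157015065159 0.17521748314437247
[0.49382903 0.33234291 0.014     ] [ 60.92410354 -28.36205224]
0.05012410082934295 62.811248202530344
```

```bash
cat >> h.py <<'E'
PSI=np.radians(61.5)
yc=np.array([np.cos(PSI),np.sin(PSI)]); xc=np.array([yc[1],-yc[0]])
def tool():
    s=sense(); R=cv2.Rodrigues(s["orientation"])[0]; return s,R
def todelta(target):
    s,R=tool(); return R.T@(np.asarray(target)-s["tcp_pos"]), np.arctan2(R[1,0],R[0,0])
E
python3 - <<'E'
from h import *
c=np.array([.4938,.3323]); tgt=np.r_[c-.08*yc,.18]; print(tgt)
s,R=tool(); psi=np.arctan2(R[1,0],R[0,0]); print(psi,PSI-psi)
d=tgt-s["tcp_pos"]; N=17; st=d/N
for i in range(6):
    p=psi+min(i,4)*(PSI-psi)/4
    x=np.array([np.cos(p),np.sin(p)]); print(i, st[:2]@x, st[:2]@np.array([x[1],-x[0]]), -st[2])
E
```

```text
[0.4556273  0.26199463 0.18      ]
0.3648265920293293 0.7085508979471834
0 0.030535153604321852 -0.03570353013287195 0.002995403962604422
1 0.036348761838948626 -0.029764159359266587 0.002995403962604422
2 0.04102480605125351 -0.022893295045612327 0.002995403962604422
3 0.04441694563997277 -0.015305966470763245 0.002995403962604422
4 0.04641902084175825 -0.0072396252445025185 0.002995403962604422
5 0.04641902084175825 -0.0072396252445025185 0.002995403962604422
```

>>> step_arm:
  deltas: "0.0305 -0.0357 0.0 -0.177;0.0363 -0.0298 0.0 -0.177;0.041 -0.0229 0.0 -0.177;0.0444 -0.0153 0.0 -0.177;0.0464 -0.0072 0.0 0;0.0464 -0.0072 0.0 0;0.0464 -0.0072 0 0;0.0464 -0.0072 0 0;0.0464 -0.0072 0 0;0.0464 -0.0072 0 0"
  claw: 0
  newtons: 40

```text
time: 1.4
tcp_pos: [0.3404, -0.034, 0.2302]
orientation: [-2.685, -1.628, -0.003]
ft_force: [1.2, -2.0, -0.4]
finger_gap: -0.0
```

```bash
python3 - <<'E'
from h import *
print(todelta([.4556,.262,.18])); print(sense()["joint_positions"],sense()["time"])
E
```

```text
(array([ 0.31563486, -0.03462657,  0.05092751]), np.float64(1.0904927036991605))
[-0.34129827 -0.05340289 -0.4202999   1.20401839  0.00236321  1.70980102] 1.4
```

>>> step_arm:
  deltas: "0.05 -0.0055 0.006 0.0;0.05 -0.0055 0.006 0;0.05 -0.0055 0.006 0;0.05 -0.0055 0.006 0;0.05 -0.0055 0.006 0;0.05 -0.0055 0.006 0;0.012 -0.0 0.006 0;0 0 0 0"

```text
time: 2.4
tcp_pos: [0.457, 0.2713, 0.1865]
orientation: [-2.682, -1.636, -0.002]
ft_force: [0.4, -0.0, -0.1]
finger_gap: 0.0001
```

```bash
python3 - <<'E'
from h import *
print(todelta([.4556,.262,.18])); print(sense()["joint_positions"],sense()["tcp_pos"],sense()["ft_force"])
p=camera_params("wrist");im=read_camera("wrist"); np.save("w1.npy",[p],allow_pickle=True); crop(im,0,0,512,384,1.5,"pics/w1.png")
E
```

```text
(array([-0.00895797,  0.00303279,  0.00646341]), np.float64(1.0952735930861959))
[ 3.82240546e-01  2.90938315e-01 -1.31674939e-01  1.14710285e+00
  3.64771162e-04  2.42856003e+00] [0.45699907 0.27134774 0.18647156] [ 0.35189896 -0.01720911 -0.06110003]
```

View pics/w1.png

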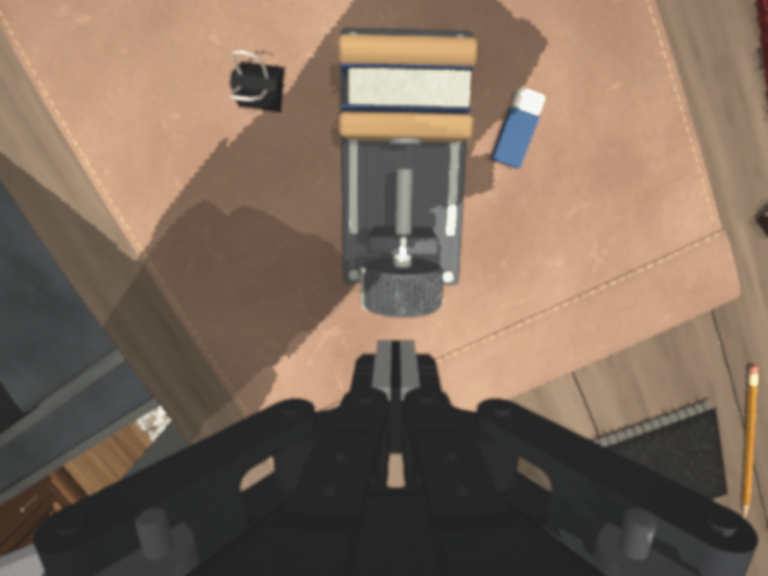

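The wrist view shows the index line at (402,252)/1.5, the collar at (402,292)/1.5 with its axis nearly vertical in the image, and the shut fingertips at (395,345)/1.5. Next I'll check these by casting rays.

```bash
python3 - <<'E'
from h import *
p=np.load("w1.npy",allow_pickle=True)[0]
W=lambda x,y:((x+.5)/1.5-.5,(y+.5)/1.5-.5)
P=lambda x,y,z:plane("wrist",W(x,y),z,p)
i=P(402.5,252,.064); print("index",i)
print("3view",two([ray("wrist",W(402.5,252),p),ray("scene",(236.9,234.75)),ray("side",(275.1,221.25))]))
L,R=P(360,290,.049),P(443,290,.049); print(L,R,np.linalg.norm(L-R),(L+R)/2)
# base corners top z .014 : fixed jaw left/right ends top z .064
a,b=P(341,40,.064),P(476,40,.064); print("jaw",a,b,np.linalg.norm(a-b),np.degrees(np.arctan2(*(a-b)[[1,0]])))
m=(a+b)/2; v=m-i; print("axis",np.degrees(np.arctan2(v[1],v[0])),np.linalg.norm(v))
print("tip edges", P(375,345,.1865),P(415,345,.1865),P(395,342,.1865))
E
```

```text
index [0.46835729 0.284607   0.064     ]
3view (array([0.46945346, 0.28582923, 0.06388111]), [np.float64(0.0016351031331620948), np.float64(0.001329606793884624), np.float64(0.00038902713600729496)])
[0.42902961 0.27148918 0.049     ] [0.47995093 0.24524517 0.049     ] 0.05728637175462719 [0.45449027 0.25836717 0.049     ]
jaw [0.49321734 0.41031007 0.064     ] [0.56164447 0.37522794 0.064     ] 0.07689621322225376 152.85608205022956
axis 61.35845651592194 0.1232424906799049
tip edges [0.45311779 0.2812297  0.1865    ] [0.46614339 0.27451726 0.1865    ] [0.46017772 0.27893422 0.1865    ]
```

```bash
cat >> h.py <<'E'
CC=np.array([.4547,.2588])
def off():
    s,R=tool(); d=s["tcp_pos"][:2]-CC
    return "clampx(tool y) %.1f  clampy(tool x) %.1f  z %.1f mm  t %.2f f %s q6 %.2f"%(d@xc*1e3,d@yc*1e3,s["tcp_pos"][2]*1e3,s["time"],np.round(s["ft_force"],1),s["joint_positions"][5])
E
python3 -c "
from h import *
print(off())"
```

```text
clampx(tool y) -3.8  clampy(tool x) 11.7  z 186.8 mm  t 2.45 f [-0.7 -0.3  0.3] q6 2.43
```

>>> step_arm:
  deltas: "-0.006 0.01 0.025 0.013;-0.006 0.008 0.03 0;0 0 0.03 0;0 0 0.017 0;0 0 0 0"

```text
time: 3.08
tcp_pos: [0.4671, 0.2453, 0.0853]
orientation: [2.698, 1.607, 0.007]
ft_force: [-0.1, 0.5, 0.5]
finger_gap: -0.0
```

```bash
python3 - <<'E'
from h import *
print(off())
im=read_camera("wrist"); crop(im,150,60,400,310,2.4,"pics/w2.png")
im=read_camera("side"); crop(im,230,170,310,230,8,"pics/s2.png")
E
```

```text
clampx(tool y) 17.3  clampy(tool x) -6.0  z 85.3 mm  t 3.08 f [-0.1  0.5  0.5] q6 2.40
```

View pics/w2.png

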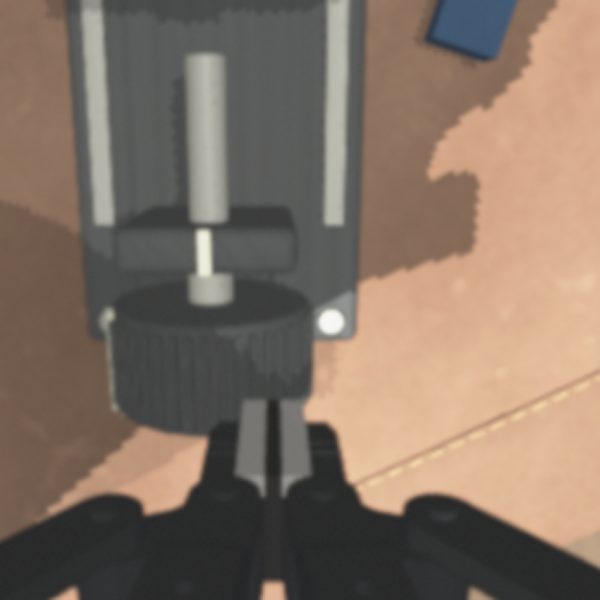

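View pics/s2.png

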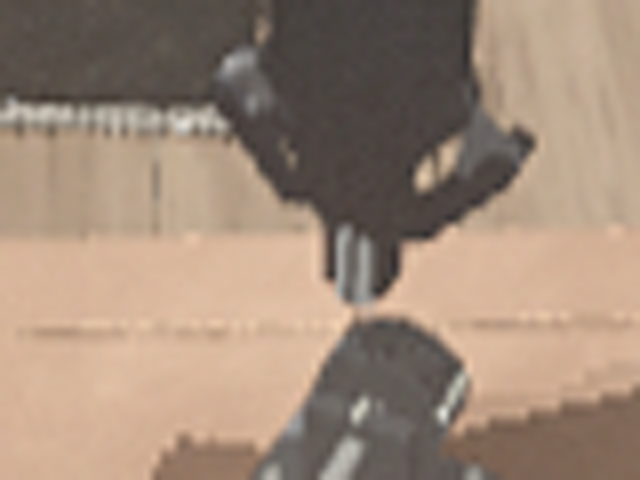

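>>> step_arm:
  deltas: "0.006 -0.002 0.006 0;0 0 0.004 0;0 0 0.002 0;0 0 0.001 0"

```text
time: 3.68
tcp_pos: [0.4701, 0.2528, 0.0747]
orientation: [2.696, 1.608, 0.015]
ft_force: [-0.4, -1.3, 2.0]
finger_gap: 0.0001
```

```bash
python3 -c "
from h import *
print(off())"
```

```text
clampx(tool y) 16.4  clampy(tool x) 2.1  z 74.7 mm  t 3.67 f [-0.4 -1.3  2. ] q6 2.41
```

>>> step_arm:
  deltas: "0 0 0.002 0;0 -0.006 0.0005 0;0 -0.007 0 0;0 -0.007 0 0;0 -0.007 0 0;0 -0.007 0 0;0 -0.003 0 0"

```text
time: 4.55
tcp_pos: [0.4364, 0.2711, 0.0729]
orientation: [2.695, 1.606, 0.018]
ft_force: [0.7, -0.1, -0.8]
finger_gap: -0.0003
```

```bash
python3 - <<'E'
from h import *
print(off())
im=read_camera("wrist"); crop(im,150,60,400,310,2.4,"pics/w3.png")
E
```

```text
clampx(tool y) -21.9  clampy(tool x) 2.1  z 72.9 mm  t 4.55 f [ 0.7 -0.1 -0.8] q6 2.47
```

View pics/w3.png

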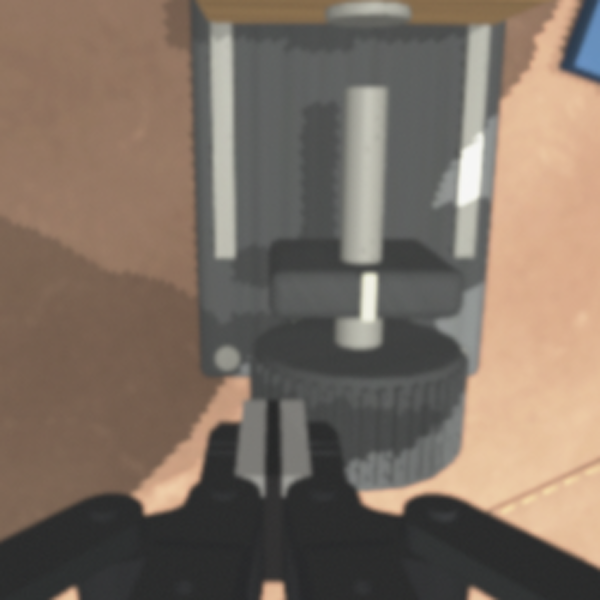

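>>> step_arm:
  deltas: "0 0.004 -0.014 0;0 0.016 0 0;0 0.018 0 0"

```text
time: 4.97
tcp_pos: [0.4703, 0.2524, 0.0867]
orientation: [2.694, 1.608, 0.016]
ft_force: [0.5, -0.9, 0.0]
finger_gap: 0.0002
```

```bash
python3 - <<'E'
from h import *
print(off())
a=read_camera("scene"); b=read_camera("side")
A=cv2.resize(a[220:260,220:270],None,fx=8,fy=8,interpolation=2);B=cv2.resize(b[200:240,260:310],None,fx=8,fy=8,interpolation=2)
cv2.imwrite("pics/m3.png",np.hstack([A,B])[:,:,::-1])
E
```

```text
clampx(tool y) 16.7  clampy(tool x) 1.9  z 86.7 mm  t 4.97 f [ 0.5 -0.9  0. ] q6 2.41
```

View pics/m3.png

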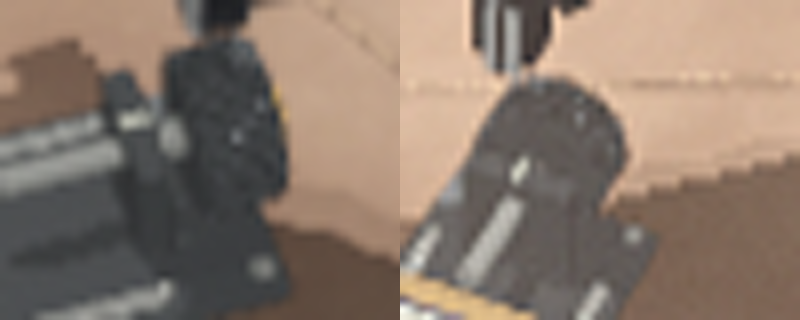

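>>> step_arm:
  deltas: "0 0 0.0115 0;0 0 0.002 0;0 -0.007 0.0005 0;0 -0.007 0 0;0 -0.007 0 0;0 -0.007 0 0;0 -0.006 0 0;0 0.001 -0.014 0;0 0.016 0 0;0 0.017 0 0"

```text
time: 6.32
tcp_pos: [0.4697, 0.2527, 0.0874]
orientation: [2.693, 1.608, 0.018]
ft_force: [-0.3, -1.0, -0.3]
finger_gap: 0.0002
```

```bash
cat > snap.py <<'E'
from h import *
import sys
print(off())
w=read_camera("wrist")
crop(w,150,60,400,310,2.4,"pics/%s.png"%sys.argv[1])
E
python3 snap.py w4
```

```text
clampx(tool y) 16.1  clampy(tool x) 1.8  z 87.4 mm  t 6.33 f [-0.3 -1.  -0.3] q6 2.41
```

View pics/w4.png

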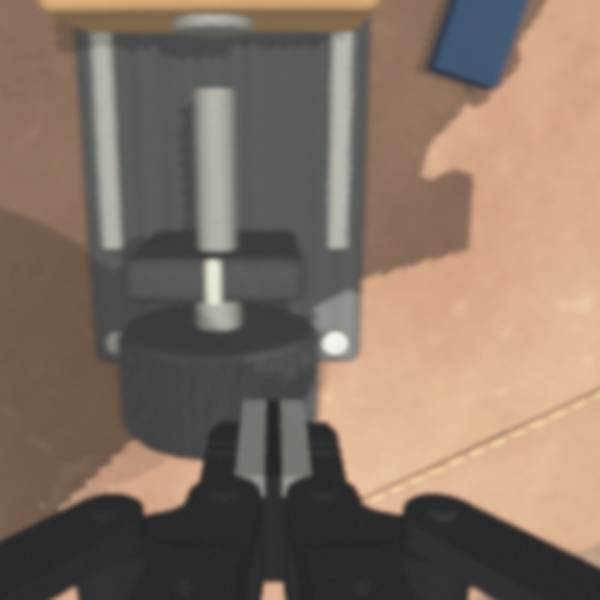

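>>> step_arm:
  deltas: "0 0 0.0125 0;0 0 0.002 0;0 -0.007 0.0005 0;0 -0.007 0 0;0 -0.007 0 0;0 -0.007 0 0;0 -0.006 0 0;0 0.001 -0.014 0;0 0.016 0 0;0 0.018 0 0"

```text
time: 7.62
tcp_pos: [0.4719, 0.2515, 0.0872]
orientation: [2.691, 1.607, 0.021]
ft_force: [0.3, -0.2, -0.9]
finger_gap: 0.0002
```

```bash
python3 snap.py w5
```

```text
clampx(tool y) 18.6  clampy(tool x) 1.8  z 87.2 mm  t 7.62 f [ 0.3 -0.2 -0.9] q6 2.40
```

View pics/w5.png

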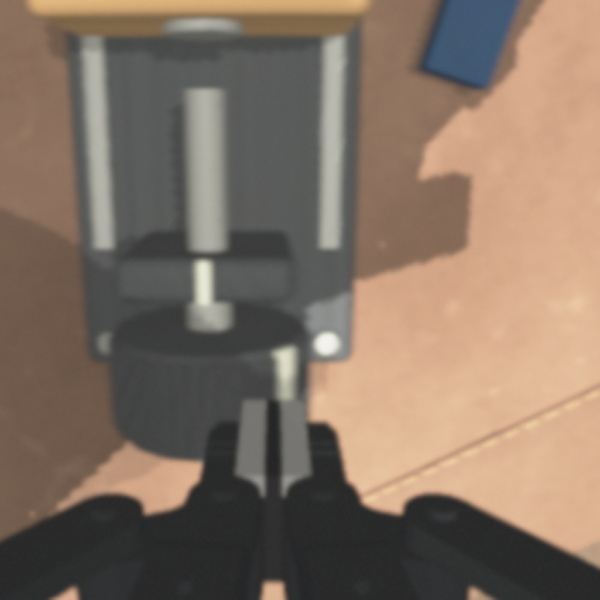

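>>> step_arm:
  deltas: "0 -0.002 0.0125 0;0 0 0.002 0;0 -0.007 0.0005 0;0 -0.007 0 0;0 -0.007 0 0;0 -0.007 0 0;0 -0.006 0 0;0 0.001 -0.014 0;0 0.016 0 0;0 0.017 0 0"

```text
time: 8.93
tcp_pos: [0.4717, 0.2518, 0.0869]
orientation: [2.689, 1.605, 0.024]
ft_force: [0.0, 1.2, -0.8]
finger_gap: 0.0003
```

```bash
python3 snap.py w6
```

```text
clampx(tool y) 18.3  clampy(tool x) 1.9  z 86.9 mm  t 8.93 f [ 0.   1.2 -0.8] q6 2.41
```

View pics/w6.png

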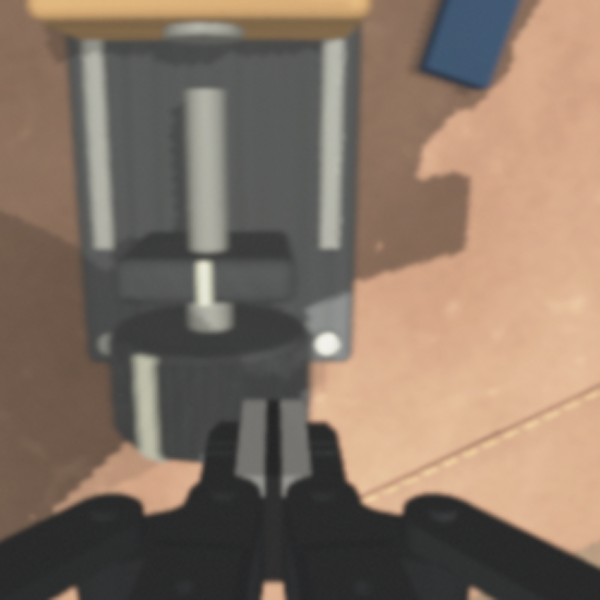

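>>> step_arm:
  deltas: "0 -0.002 0.0125 0;0 0 0.002 0;0 -0.007 0.0005 0;0 -0.007 0 0;0 -0.007 0 0;0 -0.007 0 0;0 -0.006 0 0;0 0.001 -0.014 0;0 0.016 0 0;0 0.017 0 0"

```text
time: 10.22
tcp_pos: [0.4716, 0.2518, 0.0868]
orientation: [2.687, 1.604, 0.027]
ft_force: [-0.3, -0.1, -0.2]
finger_gap: -0.0001
```

```bash
python3 snap.py w7
```

```text
clampx(tool y) 18.1  clampy(tool x) 1.9  z 86.8 mm  t 10.22 f [-0.3 -0.1 -0.2] q6 2.41
```

View pics/w7.png

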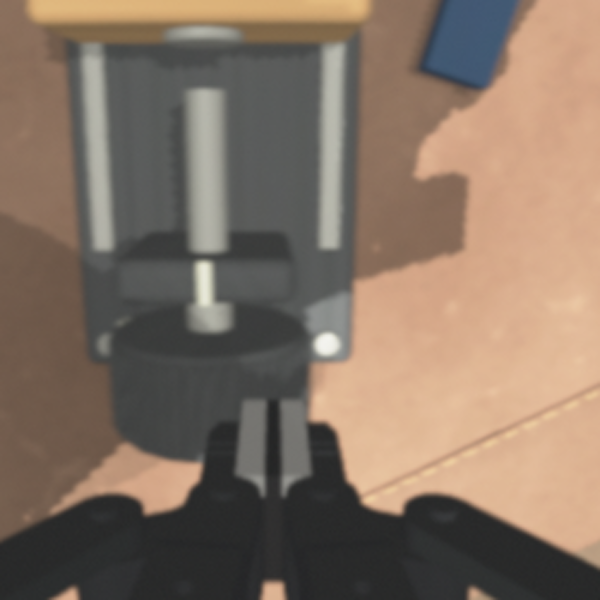

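As expected, the stripe has gone under the left side (about 8.5 rad). I'll keep stroking.

>>> step_arm:
  deltas: "0 -0.002 0.0125 0;0 0 0.002 0;0 -0.007 0.0005 0;0 -0.007 0 0;0 -0.007 0 0;0 -0.007 0 0;0 -0.006 0 0;0 0.001 -0.014 0;0 0.016 0 0;0 0.017 0 0"

```text
time: 11.52
tcp_pos: [0.4718, 0.2517, 0.0868]
orientation: [2.685, 1.601, 0.031]
ft_force: [0.1, 0.6, 0.1]
finger_gap: 0.0
```

```bash
python3 snap.py w8
```

```text
clampx(tool y) 18.4  clampy(tool x) 2.0  z 86.8 mm  t 11.53 f [0.1 0.6 0.1] q6 2.41
```

View pics/w8.png

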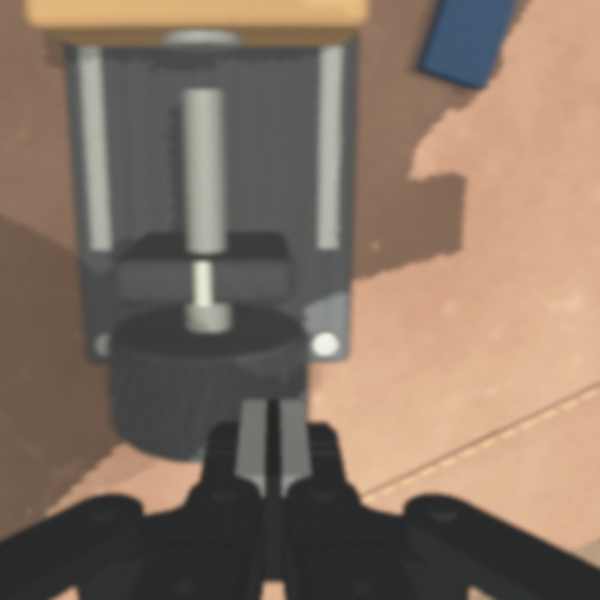

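>>> step_arm:
  deltas: "0 -0.002 0.0125 0;0 0 0.002 0;0 -0.007 0.0005 0;0 -0.007 0 0;0 -0.007 0 0;0 -0.007 0 0;0 -0.006 0 0;0 0.001 -0.014 0;0 0.016 0 0;0 0.017 0 0"

```text
time: 12.82
tcp_pos: [0.472, 0.2517, 0.087]
orientation: [2.682, 1.599, 0.035]
ft_force: [0.0, -1.1, 0.3]
finger_gap: -0.0003
```

```bash
python3 snap.py w9
```

```text
clampx(tool y) 18.6  clampy(tool x) 2.0  z 87.0 mm  t 12.82 f [ 0.  -1.1  0.3] q6 2.41
```

View pics/w9.png

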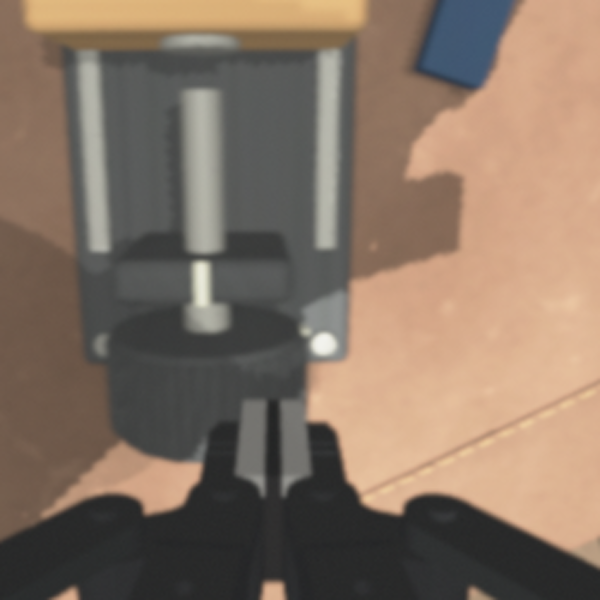

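A sliver of the stripe shows at the right edge (305,330), about 85° before the top. One more full stroke should bring it close to the line.

>>> step_arm:
  deltas: "0 -0.002 0.0125 0;0 0 0.002 0;0 -0.007 0.0005 0;0 -0.007 0 0;0 -0.007 0 0;0 -0.007 0 0;0 -0.006 0 0;0 0.001 -0.014 0;0 0.016 0 0;0 0.017 -0.02 0"

```text
time: 14.12
tcp_pos: [0.4703, 0.2516, 0.1064]
orientation: [2.68, 1.597, 0.035]
ft_force: [0.9, 0.4, 0.5]
finger_gap: 0.0003
```

```bash
python3 snap.py w10
```

```text
clampx(tool y) 17.1  clampy(tool x) 1.1  z 106.4 mm  t 14.12 f [0.9 0.4 0.5] q6 2.41
```

View pics/w10.png

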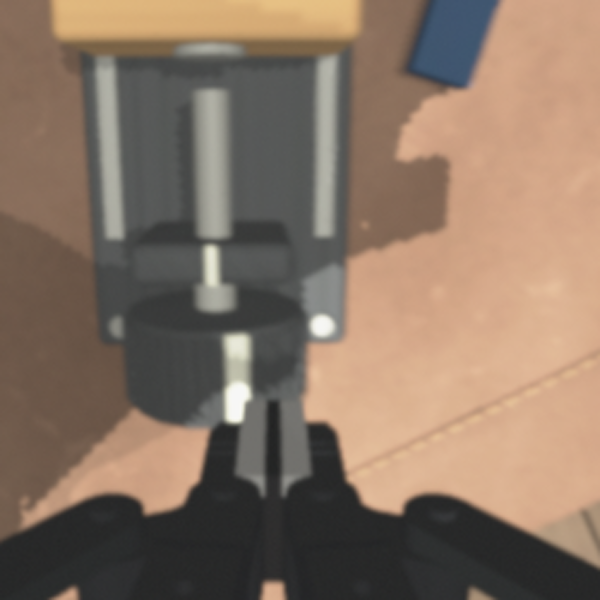

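The stripe sits at x 236 and the collar centre at 214 (radius 89), so it is about 0.25 rad short. A short nudge of about 7 mm should trim it.

>>> step_arm:
  deltas: "0 -0.006 0.014 0;0 -0.006 0.008 0;0 0 0.006 0;0 0 0.0035 0;0 -0.003 0.001 0;0 -0.003 0 0;0 0 0 0;0 0 -0.015 0;0 0 -0.02 0;0 0.014 -0.01 0"

```text
time: 15.42
tcp_pos: [0.4677, 0.2532, 0.1195]
orientation: [2.679, 1.596, 0.038]
ft_force: [-0.5, 0.5, -1.0]
finger_gap: 0.0001
```

```bash
python3 snap.py w11
```

```text
clampx(tool y) 14.1  clampy(tool x) 1.3  z 119.5 mm  t 15.43 f [-0.5  0.5 -1. ] q6 2.42
```

View pics/w11.png

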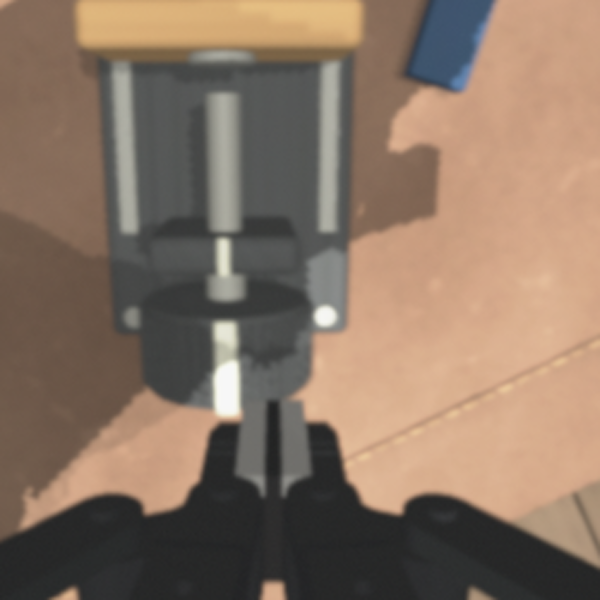

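The stripe is on the index line (x 226 against 223) for the second time. I'll back off and check the rest of the scene.

>>> step_arm:
  deltas: "0 0 -0.03 0;0 0 -0.03 0;0 0 -0.02 0;0 0 0 0;0 0 0 0"

```text
time: 16.1
tcp_pos: [0.4691, 0.2516, 0.1996]
orientation: [2.681, 1.591, 0.037]
ft_force: [-0.2, -0.5, -0.4]
finger_gap: -0.0001
```

```bash
python3 - <<'E'
from h import *
print(off())
w=read_camera("wrist");a=read_camera("scene")
cv2.imwrite("pics/f.png",np.hstack([cv2.resize(w[0:300,100:400],(400,400)),cv2.resize(a[140:340,170:370],(400,400))])[:,:,::-1])
a0=cv2.imread("pics/scene0.png")[:,:,::-1]
cv2.imwrite("pics/f0.png",cv2.resize(a0[140:340,170:370],(400,400))[:,:,::-1])
E
```

```text
clampx(tool y) 16.1  clampy(tool x) 0.5  z 199.6 mm  t 16.10 f [-0.2 -0.5 -0.4] q6 2.42
```

View pics/f.png

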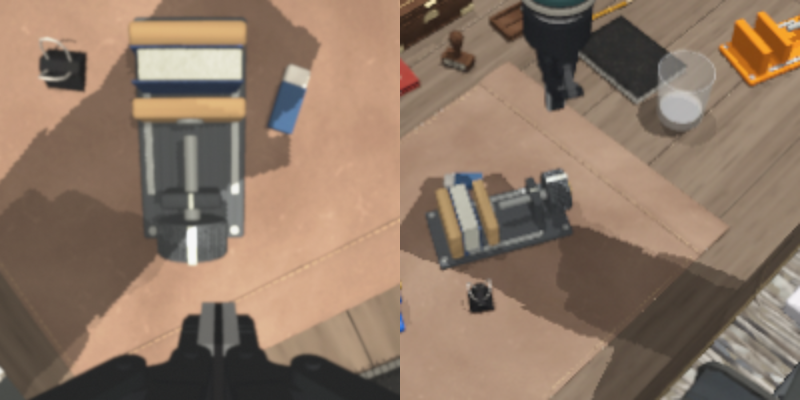

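View pics/f0.png

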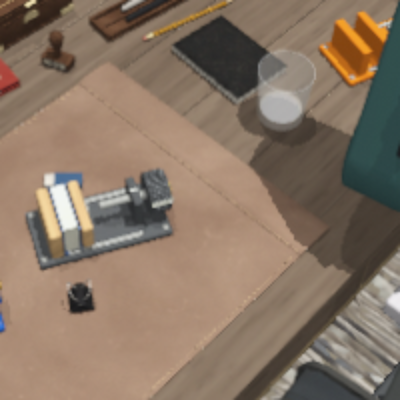

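The stripe meets the index line, the jaw has drawn back with the book standing, and the bystanders haven't moved. I'm handing in.

```bash
python3 -c "
from station import *
print(finish_job())"
```

```text
the job is handed in; nothing more can be done
None
```

The collar is loosened two full turns. Its white stripe is back on the index line for the second time, and I handed the job in at about 16 s of the 51 s allowed.

- **How it was done:** I rolled the dark collar with the shut fingertips in eight light strokes of about 1.4 rad each. That left the stripe about 0.25 rad short, so I added one short stroke to trim it.
- **Last checks:** In the wrist view before handing in, the stripe was about 3 px from the index line, which is only a few degrees. The stripe's first pass over the line showed between the third and fourth strokes.
- **Surroundings:** By eye in the last pictures, the book still stands between the jaws. The eraser, binder clip and tumbler look unmoved against the first picture. The arm is clear, about 12 cm above the collar.
- **Forces:** I read the force only between moves, and the highest reading was about 2 N. I did not log the peak during a stroke, so the 40 N limit was not checked directly.
- **Disagreements:** The camera measurements differed by up to 3 mm in height and about 1.5° in the clamp's direction, and it made no difference to the job. No check failed.

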